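# Show the notched growth plate to the label reader

### The arm

A 6-joint arm with a two-finger parallel gripper is mounted at the origin on the work surface. World frame = base frame: x ahead of the robot, y to its left, z up, the work surface at z = 0. Lengths are in mm, angles in rad, forces in N, time in s.
With the tool pointing down it reaches from about 275 to 725 mm from the base axis. Payload 15.9 kg.
Tool frame: the origin (TCP) lies between the finger pads; the fingertips stand 17 mm ahead of it and the grasp point (between the pads) lies 2 mm behind it (manip.tcp_to_tips is the distance from the TCP to the fingertips, in mm); z points along the fingers, x is the direction in which the jaws open and shut, and the axes are right-handed (so a half turn about z gives the same grasp; the last joint's range is limited). The gripper opens to 85 mm and grips with 20 to 120 N. Pads are 22 mm wide; open, the fingers measure 114 mm over their backs; the gripper's body (76 mm by 85 mm) begins 54 mm behind the grasp point. The pads swing forward as they close: fully open they stand 13 mm farther back than shut.
Start: joints at [1.307, 0.213, -0.034, 1.323, 0, 1.571], TCP at [130.37, 482.69, 248.306] pointing down, gripper open.
Joint ranges: [-2.98, 2.98], [-0.74, 1.72], [-1.14, 1.35], [-2.1, 2.04], [-1.57, 1.44], [-3.14, 3.14]. Speed limits (rad/s): [1.89, 1.89, 2.39, 2.57, 3.14, 3.14].

### API

Orientations are given as a unit quaternion [x, y, z, w].
In Python, from bench import manip gives the robot as it stands. The module is installed in compiled form; this text tells all that it offers.
- The arm moves only by the tool servo_tool, never from a script. Its argument "steps" is a list of rows, each an object with "delta_rot": the turn, a rotation vector about the world's x, y, z in rad, a list of three; "linear": the shift along the world's x, y, z in units of 40 mm (1.0 is 40 mm), a list of three; "claw": the opening, from 0 (shut) to 1 (fully open). In form: [{"delta_rot": [rx, ry, rz], "linear": [x, y, z], "claw": claw}, ...]. A call has 1 to 12 rows; each row is the pose to reach, as a shift and turn from the pose commanded when the call began; what a row does not reach only later rows make up. A row lasts 1/12 s, in which the tool goes at most 41.7 mm and 7.16 degrees, less where a joint would pass 70% of its speed; a pose out of reach is approached as far as the arm can. A call with a gripper value outside its range is refused whole. The fingers move at their own pace and stop on an object; the grip force is fixed at half the most. Time passes only in rows, so rows that repeat a pose let the fingers close. It gives the time, the measured TCP pose, the force and the opening at its end, in the units of the state.
- manip.get_state(): the state, without advancing time (a new reading comes with each control period).
- manip.snapshot(name): name is "scene" or "top"; returns the picture (400x640x3 uint8, red, green, blue); there is no depth.
- manip.get_calibration(name): a dict with "camera_matrix" (3x3 intrinsics, pixels), "R" (3x3) and "t" (3): a world point X has camera coordinates R X + t. Camera axes: x right, y down, z forward; pixel columns grow to the right and rows downward; lengths in mm; the calibration is good to about 2 mm. A picture is of the moment at which its call begins. get_calibration takes no time and is no camera call.
- manip.sign_off(): hands the job in, once; it reports no verdict.
The state is a dict: "time_s": time; "joint_positions": joint angles; "dq": joint speeds; "joint_efforts": joint torques, N m; "ee_pos": TCP position; "eef_rot": TCP orientation; "force": force on the tool from outside, world axes, zero at the start; "ft_torque": the same for the moment, N m; "grip_width": opening from 0.0 (shut) to 1.0 (fully open).
Only numpy, scipy, OpenCV 4.12 (cv2) and the standard library are available. Lean on these libraries where they do the work, as an engineer would, in place of code of your own. Each camera call takes 0.05 s, during which the arm holds its last target.

### The job

Four thick glass growth plates stand in the draining rack; only one has a small notch cut from a corner, which marks its frosted, labelled end. Lift that plate out of the rack by its clear end, fingers never on the frosted end, and hold it steady in front of the label reader, without knocking it against the reader, with the label up and squarely facing the reader's window, centred on it and about 12 cm away. Leave the other plates and everything else on the bench as they stand, and finish while still holding the plate there in the air.

Things in the scene. Friction and masses are not known exactly. Their poses are not given: they have to be found in the camera images.
- notched_plate: notched glass plate, 120 long, 8 thick, 52 mm high, 0.12 kg, on its long edge in the rack. Origin: middle of the lower edge. x: along it to the CLEAR end (+60 mm); frosted from x -60 to -28. y: out of the label's face (at +4). z: up. Notch: 14 x 14 mm square cut from the upper corner at the frosted end (always stored notch up); with the notch at upper right one looks at the label's face
- plate_label (a point): centre of the paper label (28 x 30 mm, with dark bars) on the frosted end of the notched plate, on its +y face: at (-43, 4, 20) mm in the plate's frame; axes as the plate's
- plate_clear_end (a point): where to grip the notched plate: mid clear part, (40, 0, 26) mm in its frame, axes as the plate's. No wires here; fingertips have room down to 16 mm above the bench. It leans up to 0.05 rad in its slot
- rack: fixed steel draining rack, any yaw; tray 160 (x) by 190 mm (y), rim 12 mm high. Origin: centre of its underside. Slots at y -63, -21, 21, 63 mm hold one plate each along x, lower edge 10 and upper edge 62 mm above the bench, 34 mm apart. Wire arches either side of each plate (x -16 to 16 mm, 38 mm high, 1 mm play): a plate lifts straight up, free once raised 30 mm
- plain_plate_a: glass plate of the same size, with a frosted end but no notch and no label; frame as the notched plate's, but it may stand the other way round; stays in the rack
- plain_plate_b: another such plain plate, stays in the rack
- plain_plate_c: another such plain plate, stays in the rack
- reader_head: head of the label reader, fixed white box 58 x 76 x 88 mm with a black window at its lower end. Origin: window centre, 315 mm above the bench. z: from the window back through the head, up and away from the robot at 45 degrees; the window looks along -z, down towards the robot; y: level. A label squarely facing the window has the plate's +y along this z; turning about z does not matter
- read_spot (a point): reading spot: the point in the air 120 mm straight in front of the reader's window where the centre of the label belongs, 230 mm above the bench; axes as the reader head's
- reader_stand: fixed stand of the reader: grey base 130 x 150 x 14 mm with a post 18 mm thick and 412 mm high. Origin: on the bench under the base, 75 mm farther from the robot than the window; x points away from the robot, level
- table: the black bench, top at z = 0
- bottle_a: brown bottle, 92 mm across, 236 mm high, stays as it stands; origin at the centre of its foot
- bottle_b: brown bottle like the first
- bottle_c: brown bottle like the first
- beaker: plastic beaker, 84 mm across, 105 mm high, stays; origin at the centre of its foot
- tape_roll: roll of masking tape lying flat, 90 mm across, 24 mm high, stays; origin at the centre of its underside
- vial: small capped glass vial, 28 mm across, 55 mm high, stays; origin at the centre of its foot
Mind the look-alikes: they are no part of the job. What is shaped like the notched_plate but green is not meant.

How it is judged (in metres and radians):
On the way, in this order (a step that is already met when the one before it is completed fails the run):
1. the notched plate is lifted clear of the rack, held by its clear end (height (world z) of notched_plate above 0.055 m and x of the grasp point in the frame of notched_plate above -0.005 m and contact force between the fingers and notched_plate above 1 N and contact force between notched_plate and rack below 0.1 N and contact force between notched_plate and table below 0.1 N and contact force between notched_plate and reader_stand below 0.1 N), for 0.1 s.
2. the label is held at the reading spot, up and facing the window (contact force between the fingers and notched_plate above 1 N and contact force between notched_plate and rack below 0.1 N and contact force between notched_plate and table below 0.1 N and contact force between notched_plate and reader_stand below 0.1 N and distance between plate_label and read_spot below 0.035 m and angle between the y axis of notched_plate and the z axis of reader_head, either way round below 0.35 rad and angle between notched_plate's own y axis and vertical below 1.2 rad), for 0.3 s.
At the end, for the whole second after the job is handed in: plate held still by its clear end, touching only the fingers; label centre within 35 mm of the reading spot 120 mm before the window, label face up and square to the window within 20 degrees; plain plates within 20 mm of their start and upright, other things within 30 mm (all of step 2 and x of the grasp point in the frame of notched_plate above -0.005 m and linear speed of notched_plate below 0.02 m/s and angular speed of notched_plate below 0.1 rad/s and distance of each of plain_plate_a, plain_plate_b, plain_plate_c from where it was at the start of the episode below 0.02 m and angle between each of plain_plate_a, plain_plate_b, plain_plate_c's own z axis and vertical below 0.15 rad and distance of each of bottle_a, bottle_b, bottle_c, beaker, tape_roll, vial from where it was at the start of the episode below 0.03 m); the arm keeps its last pose, push and grip.
It fails at once if the fingers touch the frosted end of the notched plate (contact force between the fingers and notched_plate_c1 above 1 N or contact force between the fingers and notched_plate_c2 above 1 N).
It fails at once if a plain plate is moved or pulled out (distance of any of plain_plate_a, plain_plate_b, plain_plate_c from where it was at the start of the episode above 0.02 m).
It fails at once if something else on the bench is pushed or knocked over (distance of any of bottle_a, bottle_b, bottle_c, beaker, tape_roll, vial from where it was at the start of the episode above 0.03 m or angle between any of bottle_a, bottle_b, bottle_c, beaker, tape_roll, vial's own z axis and vertical above 0.5 rad).
It fails at once if the plate is knocked against the reader (contact force between notched_plate and reader_stand above 3 N).
It also fails if it takes over 35 s, if anything falls off the work surface, if the arm or the gripper's body presses on something with over 40 N, if the wrist force passes 120 N, or if a joint passes its speed limit or range.

## Working session

There is one attempt and no reset: what is moved stays moved. The work goes in short steps, Python scripts to look and compute and a tool call to move; the robot and the scene stay as the last step left them, time stands still between calls to the robot, and variables do not carry over. Pictures are saved under pics/ and viewed, and the job is handed in when it is done.

Besides the shell and the picture viewer there is one more tool, called after "Call:" as a command line: name --argument value ..., lists and objects as JSON in quotes. servo_tool: Moves the arm, as the interface text tells. Its arguments: {"type":"object","properties":{"steps":{"type":"array"}},"required":["steps"]}

```bash
mkdir -p pics; python3 - <<'E'
from bench import manip
import cv2,numpy as np
for n in("scene","top"):
    im=manip.snapshot(n); cv2.imwrite(f"pics/{n}0.png",im[:,:,::-1])
    c=manip.get_calibration(n); print(n,{k:np.round(np.array(v),3).tolist() for k,v in c.items()})
print(manip.get_state())
E
```

```text
scene {'camera_matrix': [[463.066, 0.0, 321.644], [0.0, 463.066, 202.249], [0.0, 0.0, 1.0]], 'R': [[0.746, 0.666, 0.016], [0.423, -0.456, -0.783], [-0.514, 0.591, -0.622]], 't': [-430.738, -81.375, 1658.762]}
top {'camera_matrix': [[387.905, 0.0, 317.914], [0.0, 387.905, 200.863], [0.0, 0.0, 1.0]], 'R': [[0.007, -1.0, 0.025], [-0.997, -0.009, -0.079], [0.079, -0.024, -0.997]], 't': [-7.15, 559.831, 1301.216]}
{'time_s': 0.1, 'joint_positions': array([ 1.30703280e+00,  2.13290091e-01, -3.49485683e-02,  1.32348885e+00,
        1.11202042e-06,  1.57076317e+00]), 'dq': array([ 5.02106733e-04, -1.30872576e-03,  1.82215405e-03, -2.04303622e-03,
       -1.85629682e-03,  6.07617953e-05]), 'joint_efforts': array([-1.55110392e-03, -6.87244177e+01,  4.87809741e+01,  1.20586599e-02,
       -4.77171488e-05, -1.08854425e-05]), 'ee_pos': array([130.2882374 , 482.45119854, 247.8930207 ]), 'eef_rot': array([ 7.93940638e-01,  6.07995105e-01, -3.69997910e-04,  2.82622477e-04]), 'force': array([ 0.43082661, -0.21770981,  0.07277345]), 'ft_torque': array([-0.00355132,  0.01526998, -0.00914519]), 'grip_width': 1.0014015066658462}
```

View pics/scene0.png

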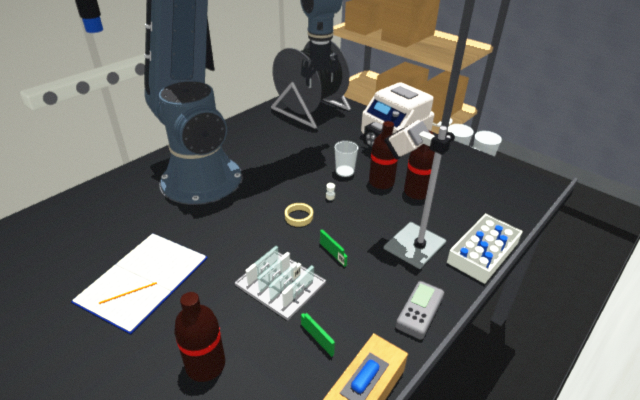

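View pics/top0.png

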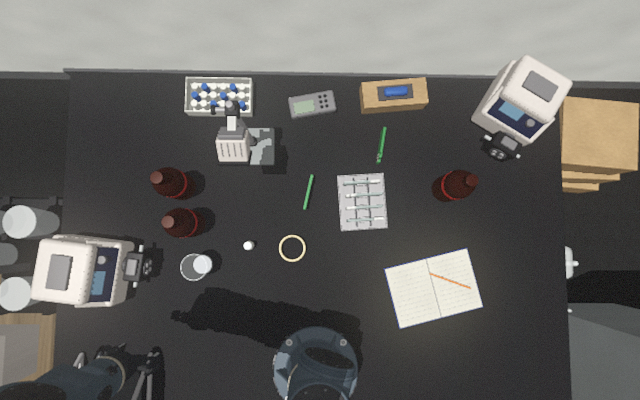

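```bash
python3 - <<'E'
import cv2
a=cv2.imread("pics/scene0.png")[235:325,225:345]
b=cv2.imread("pics/top0.png")[165:240,325:400]
cv2.imwrite("pics/s_c.png",cv2.resize(a,None,fx=6.5,fy=6.5,interpolation=cv2.INTER_CUBIC))
cv2.imwrite("pics/t_c.png",cv2.resize(b,None,fx=8,fy=8,interpolation=cv2.INTER_CUBIC))
c=cv2.imread("pics/top0.png")[75:235,150:290]
cv2.imwrite("pics/t_r.png",cv2.resize(c,None,fx=3.7,fy=3.7,interpolation=cv2.INTER_CUBIC))
c=cv2.imread("pics/scene0.png")[70:275,330:470]
cv2.imwrite("pics/s_r.png",cv2.resize(c,None,fx=2.9,fy=2.9,interpolation=cv2.INTER_CUBIC))
E
```

```text
(no output)
```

View pics/s_c.png

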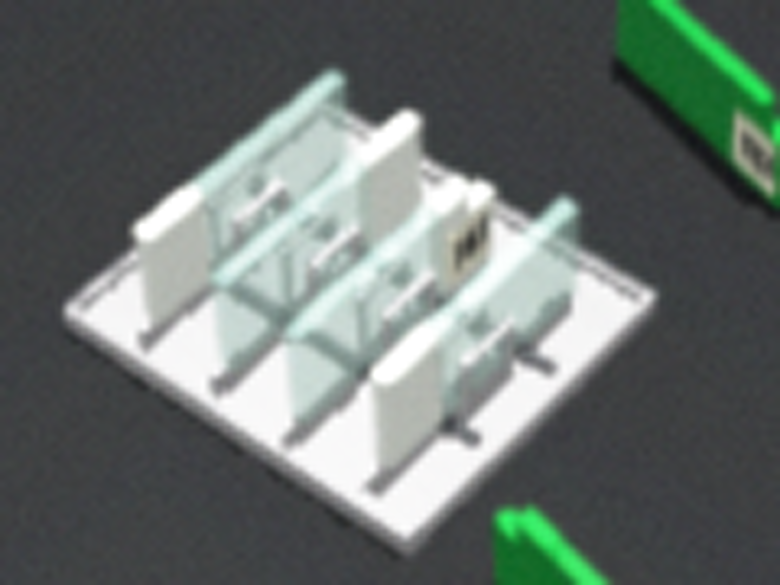

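View pics/t_c.png

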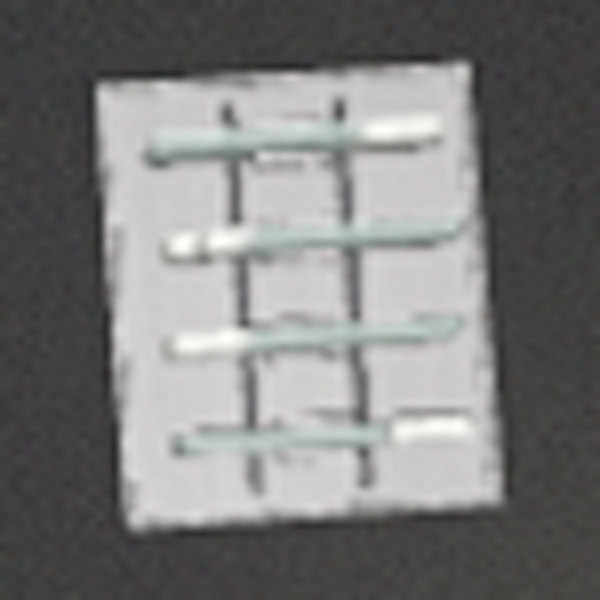

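View pics/t_r.png

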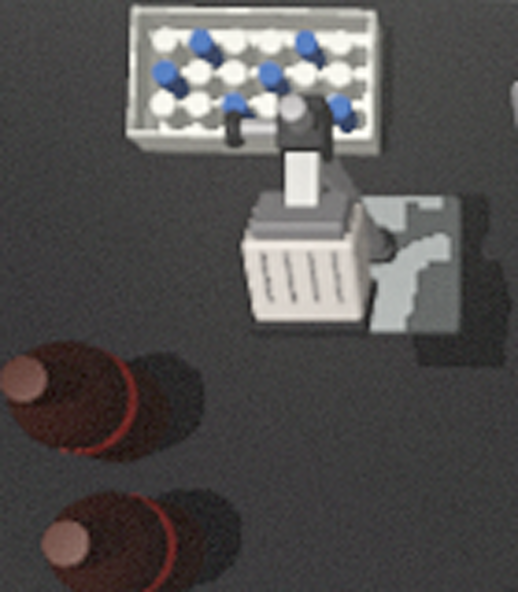

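View pics/s_r.png

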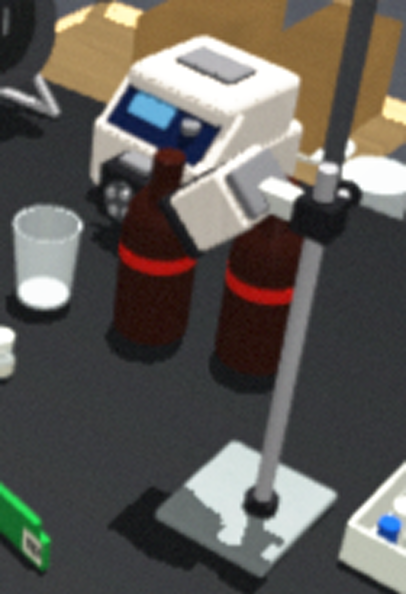

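```bash
cat > h.py <<'E'
import numpy as np,cv2
from bench import manip
from scipy.optimize import least_squares
from scipy.spatial.transform import Rotation as Ro
C={n:{k:np.array(v,float) for k,v in manip.get_calibration(n).items()} for n in("scene","top")}
def proj(n,X):
    c=C[n];p=np.atleast_2d(X)@c["R"].T+c["t"];p=p@c["camera_matrix"].T
    return p[:,:2]/p[:,2:]
def back(n,uv,z):
    c=C[n];d=c["R"].T@np.linalg.inv(c["camera_matrix"])@np.array([uv[0],uv[1],1.]);o=-c["R"].T@c["t"]
    return o+d*(z-o[2])/d[2]
def fr(x,y,yaw,P,z0=0): 
    P=np.array(P,float);return Ro.from_euler('z',yaw).apply(P)+[x,y,z0]
def un(p,f,off): return (np.array(p,float)+.5)/f-.5+np.array(off)
E
python3 - <<'E'
from h import *
T=un([(97,84),(470,63),(505,500),(133,528)],8,(325,165))
S=un([(65,310),(655,293),(410,548)],6.5,(225,235))
for t in T: print('top',back('top',t,12).round(1))
for t in S: print('sc',back('scene',t,12).round(1))
# rack x along world -y : yaw ~ -pi/2
ct=[(-80,95,12),(80,95,12),(80,-95,12),(-80,-95,12)]
cs=[(-80,-95,12),(80,95,12),(80,-95,12)]
# scene: left corner = near robot +y ; right= far? decide by back-projection
def res(p,which):
    r=(proj('top',fr(*p,ct))-T).ravel()
    return r
s=least_squares(lambda p:res(p,0),[500,-100,-1.57]);print('rack top',s.x,np.abs(s.fun).max())
p=s.x
allc=fr(*p,ct);print('pred scene corners',proj('scene',allc).round(1).tolist(),'seen',S.round(1).tolist())
# plates
for y in(-63,-21,21,63):
    e=fr(*p,[(-60,y,62),(60,y,62),(-60,y,10),(60,y,10)])
    print(y,e[:2].round(0).tolist(),(8*(proj('top',e)-[325,165])).round(0).tolist(),(6.5*(proj('scene',e)-[225,235])).round(0).tolist())
# reader
Bt=un([(460,197),(458,333)],3.7,(150,75)); Bs=un([(157,510),(236,440),(337,495),(262,577),(263,505)],2.9,(330,70))
for b in Bt: print('base top',back('top',b,14).round(1))
for b in Bs: print('base sc',back('scene',b,14).round(1))
E
```

```text
top [650.8 -67.4  12. ]
top [ 661.7 -229.5   12. ]
top [ 472.5 -243.4   12. ]
top [459.4 -83.4  12. ]
sc [ 472.4 -240.5   12. ]
sc [649.1 -65.4  12. ]
sc [ 666.  -229.2   12. ]
rack top [ 561.07499622 -155.94495535   -1.49416638] 0.42394408689074226
pred scene corners [[324.7, 280.5], [286.7, 317.8], [233.9, 282.8], [273.3, 250.4]] seen [[234.6, 282.3], [325.3, 279.7], [287.7, 318.9]]
-63 [[494.0, -101.0, 62.0], [503.0, -221.0, 62.0]] [[182.0, 441.0], [471.0, 421.0], [170.0, 445.0], [447.0, 426.0]] [[332.0, 75.0], [136.0, 236.0], [337.0, 160.0], [147.0, 321.0]]
-21 [[536.0, -98.0, 62.0], [545.0, -217.0, 62.0]] [[175.0, 340.0], [462.0, 320.0], [163.0, 347.0], [439.0, 328.0]] [[406.0, 118.0], [211.0, 283.0], [409.0, 202.0], [220.0, 369.0]]
21 [[577.0, -95.0, 62.0], [587.0, -214.0, 62.0]] [[167.0, 239.0], [454.0, 220.0], [155.0, 250.0], [431.0, 232.0]] [[481.0, 161.0], [288.0, 332.0], [483.0, 246.0], [295.0, 418.0]]
63 [[619.0, -91.0, 62.0], [628.0, -211.0, 62.0]] [[159.0, 139.0], [446.0, 120.0], [148.0, 154.0], [423.0, 136.0]] [[560.0, 206.0], [368.0, 383.0], [559.0, 292.0], [373.0, 469.0]]
base top [813.5 151.5  14. ]
base top [684.5 151.3  14. ]
base sc [689.5 153.5  14. ]
base sc [688.5 303.   14. ]
base sc [815.5 300.4  14. ]
base sc [820.8 146.2  14. ]
base sc [766.3 234.5  14. ]
```

```bash
python3 - <<'E'
from h import *
for nm,c in dict(a=(172,190),b=(187,225),c=(455,190)).items():print(nm,back('top',c,100).round(0))
for n,f in(("top",3.7),("scene",2.9)):
    off={"top":(150,75),"scene":(330,70)}[n]
    im=cv2.imread(f"pics/{n}0.png")
    sz={"top":(235,290),"scene":(275,470)}[n]
    c=cv2.resize(im[off[1]:sz[0],off[0]:sz[1]],None,fx=f,fy=f,interpolation=cv2.INTER_CUBIC)
    def P(X): return ((proj(n,X)-off+.5)*f-.5)
    def poly(X,col,cl=True): cv2.polylines(c,[np.round(P(X)).astype(int)],cl,col,1)
    o=np.array([676,227,315.]);z=np.array([.7071,0,.7071]);y=np.array([0,1,0.]);x=np.cross(y,z)
    for zz,col in((0,(0,0,255)),(88,(0,255,0))):
        poly([o+29*a*x+38*b*y+zz*z for a,b in((-1,-1),(-1,1),(1,1),(1,-1))],col)
    poly(fr(751,227,0,[(-65,-75,14),(65,-75,14),(65,75,14),(-65,75,14)]),(255,0,255))
    s=o-120*z
    cv2.circle(c,tuple(np.round(P(s)[0]).astype(int)),3,(0,255,255),-1)
    cv2.imwrite(f"pics/ov_{n}.png",c)
E
```

```text
a [584. 465. 100.]
b [473. 413. 100.]
c [ 593. -446.  100.]
```

View pics/ov_top.png

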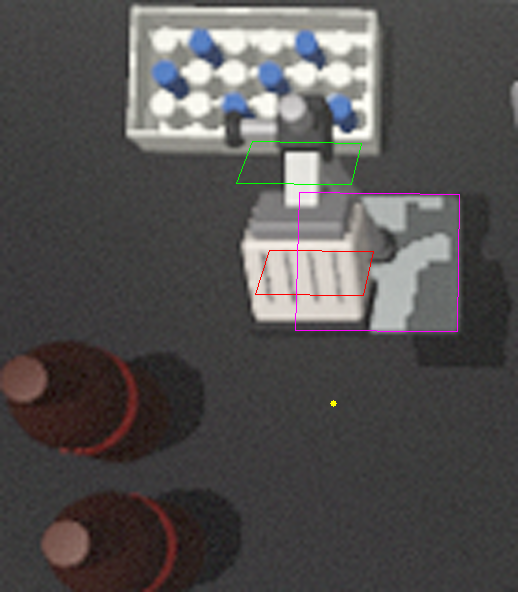

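View pics/ov_scene.png

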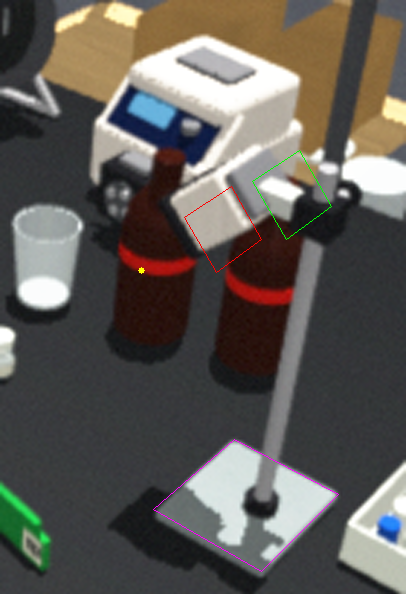

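```bash
python3 - <<'E'
import cv2
c=cv2.imread("pics/top0.png")[100:170,205:285]
cv2.imwrite("pics/t_h.png",cv2.resize(c,None,fx=8,fy=8,interpolation=cv2.INTER_CUBIC))
c=cv2.imread("pics/scene0.png")[110:165,375:460]
cv2.imwrite("pics/s_h.png",cv2.resize(c,None,fx=9,fy=9,interpolation=cv2.INTER_CUBIC))
E
```

```text
(no output)
```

View pics/t_h.png

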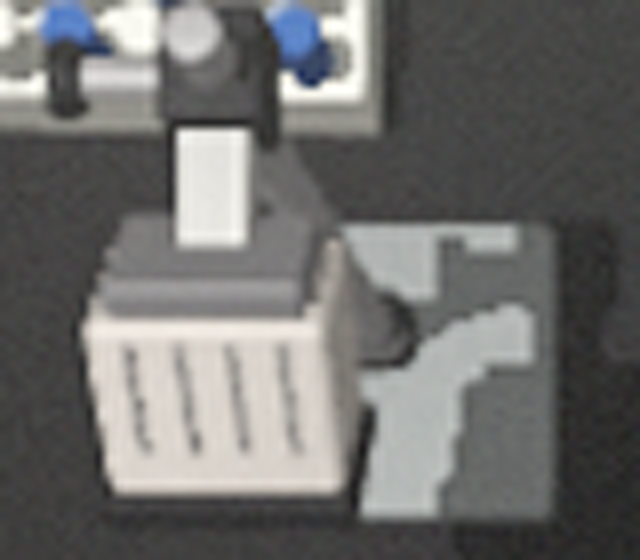

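View pics/s_h.png

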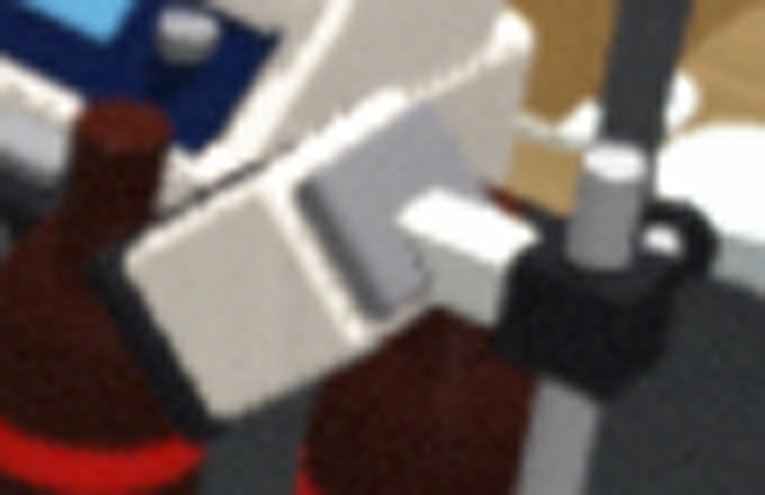

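```bash
python3 - <<'E'
from h import *
S=un([(125,258),(213,420),(365,340),(272,180)],9,(375,110))
T=un([(112,493),(342,493),(325,320),(85,322)],8,(205,100))
def box(p,dims):
    x0,y0,yaw,tilt,f,L,W,H=p
    R=Ro.from_euler('z',yaw)*Ro.from_euler('y',tilt)   # z-> (sin,0,cos); x->(cos,0,-sin)
    def pt(a,b,z): return R.apply([a,b,z])+[x0,y0,315]
    s=[pt(-H,-W,f),pt(H,-W,f),pt(H,-W,L),pt(-H,-W,L)]
    t=[pt(-H,W,f),pt(-H,-W,f),pt(-H,-W,L),pt(-H,W,L)]
    return np.array(s),np.array(t)
def res(p):
    s,t=box(p,0)
    return np.r_[(proj('scene',s)-S).ravel(),(proj('top',t)-T).ravel(),(p[3]-np.pi/4)*20,(p[4])*.02,(p[6]-38)*.3,(p[7]-29)*.3]
r=least_squares(res,[650,227,0,.785,0,60,38,29]);print(r.x.round(3),np.abs(r.fun).max(),r.fun.round(1))
x=r.x;print('window', x[:2],'spot',x[0]-85*np.cos(x[2]),x[1]-85*np.sin(x[2]))
E
```

```text
[6.42765e+02 2.24697e+02 2.00000e-02 7.88000e-01 1.74500e+01 8.09110e+01
 3.65620e+01 2.72830e+01] 0.7721367532078034 [-0.8  0.3 -0.1 -0.1 -0.   0.4 -0.5 -0.3  0.3 -0.2  0.  -0.5 -0.7 -0.1
 -0.4 -0.2  0.1  0.3 -0.4 -0.5]
window [642.76472638 224.69747141] spot 557.7822062160081 222.97373521494313
```

Call:
servo_tool --steps '[{"delta_rot":[0,0,-0.04],"linear":[0.3,-0.45,0.1],"claw":0.36},{"delta_rot":[0,0,-0.1],"linear":[0.8,-1.2,0.2],"claw":0.36},{"delta_rot":[0,0,-0.16],"linear":[1.3,-1.95,0.3],"claw":0.36},{"delta_rot":[0,0,-0.22],"linear":[1.8,-2.7,0.3],"claw":0.36},{"delta_rot":[0,0,-0.28],"linear":[2.3,-3.45,0.3],"claw":0.36},{"delta_rot":[0,0,-0.34],"linear":[2.8,-4.2,0.3],"claw":0.36},{"delta_rot":[0,0,-0.4],"linear":[3.3,-4.95,0.3],"claw":0.36},{"delta_rot":[0,0,-0.46],"linear":[3.8,-5.7,0.3],"claw":0.36},{"delta_rot":[0,0,-0.52],"linear":[4.3,-6.45,0.3],"claw":0.36},{"delta_rot":[0,0,-0.58],"linear":[4.8,-7.2,0.3],"claw":0.36},{"delta_rot":[0,0,-0.62],"linear":[5.2,-7.8,0.3],"claw":0.36},{"delta_rot":[0,0,-0.65],"linear":[5.4,-8.1,0.3],"claw":0.36}]'

```text
time_s: 1.1
ee_pos: [347.4, 156.2, 260.2]
eef_rot: [0.947, 0.321, -0.0, 0.0]
force: [0.9, 1.6, 0.6]
grip_width: 0.361
```

```bash
python3 - <<'E'
from h import *
p=[642.8,224.7,.02,.788]
R=Ro.from_euler('z',p[2])*Ro.from_euler('y',p[3])
w=np.array([R.apply([a,b,0])+[p[0],p[1],315] for a,b in((-29,38),(-29,-38),(29,-38))])
print((9*(proj('scene',w)-[375,110])).round(),(8*(proj('top',w)-[205,100])).round())
s=manip.get_state();print(s['ee_pos'],s['eef_rot'],s['force'],s['grip_width'])
E
```

```text
[[210. 180.]
 [ 70. 275.]
 [169. 442.]] [[114. 535.]
 [348. 533.]
 [367. 434.]]
[347.42184736 156.16330545 260.19159767] [ 9.47242271e-01  3.20518317e-01 -7.02433465e-05  2.90234446e-04] [0.91397211 1.55752496 0.59787106] 0.3609517671817842
```

Call:
servo_tool --steps '[{"delta_rot":[0,0,-0.03],"linear":[0.3,-0.45,-0.1],"claw":0.36},{"delta_rot":[0,0,-0.08],"linear":[0.8,-1.2,-0.3],"claw":0.36},{"delta_rot":[0,0,-0.13],"linear":[1.35,-2.0,-0.5],"claw":0.36},{"delta_rot":[0,0,-0.19],"linear":[1.9,-2.8,-0.8],"claw":0.36},{"delta_rot":[0,0,-0.25],"linear":[2.5,-3.7,-1.1],"claw":0.36},{"delta_rot":[0,0,-0.31],"linear":[3.1,-4.6,-1.4],"claw":0.36},{"delta_rot":[0,0,-0.37],"linear":[3.7,-5.5,-1.7],"claw":0.36},{"delta_rot":[0,0,-0.43],"linear":[4.3,-6.4,-2.0],"claw":0.36},{"delta_rot":[0,0,-0.49],"linear":[4.9,-7.3,-2.25],"claw":0.36},{"delta_rot":[0,0,-0.54],"linear":[5.4,-8.0,-2.5],"claw":0.36},{"delta_rot":[0,0,-0.57],"linear":[5.8,-8.6,-2.7],"claw":0.36},{"delta_rot":[0,0,-0.58],"linear":[5.97,-8.85,-2.75],"claw":0.36}]'

```text
time_s: 2.1
ee_pos: [586.0, -199.1, 147.3]
eef_rot: [0.999, 0.036, -0.001, -0.0]
force: [0.3, -0.8, 1.0]
grip_width: 0.359
```

Call:
servo_tool --steps '[{"delta_rot":[0,0,0],"linear":[0,0,0],"claw":0.36},{"delta_rot":[0,0,0],"linear":[0,0,0],"claw":0.36}]'

```text
time_s: 2.27
ee_pos: [584.8, -195.6, 149.4]
eef_rot: [0.999, 0.038, -0.001, -0.0]
force: [0.1, 0.0, 0.2]
grip_width: 0.357
```

```bash
python3 - <<'E'
from h import *
s=manip.get_state();print(s['ee_pos'],s['eef_rot'],s['force'],s['grip_width'],s['joint_positions'].round(2))
a=manip.snapshot("scene")[:,:,::-1];b=manip.snapshot("top")[:,:,::-1]
cv2.imwrite("pics/s1.png",cv2.resize(a[180:330,200:400],None,fx=4,fy=4,interpolation=cv2.INTER_CUBIC))
cv2.imwrite("pics/t1.png",cv2.resize(b[130:270,300:440],None,fx=4,fy=4,interpolation=cv2.INTER_CUBIC))
E
```

```text
[ 584.82390555 -195.64338743  149.37704597] [ 9.99273724e-01  3.80963608e-02 -7.55351534e-04 -3.47293125e-04] [0.0551305  0.02825282 0.24862029] 0.356713879193241 [-0.32  0.49  0.11  1.19  0.    1.17]
```

View pics/s1.png

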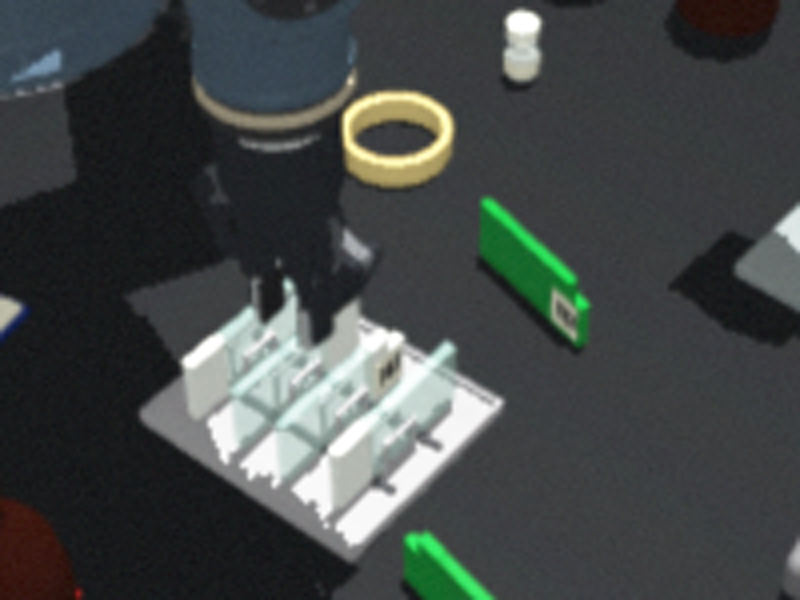

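View pics/t1.png

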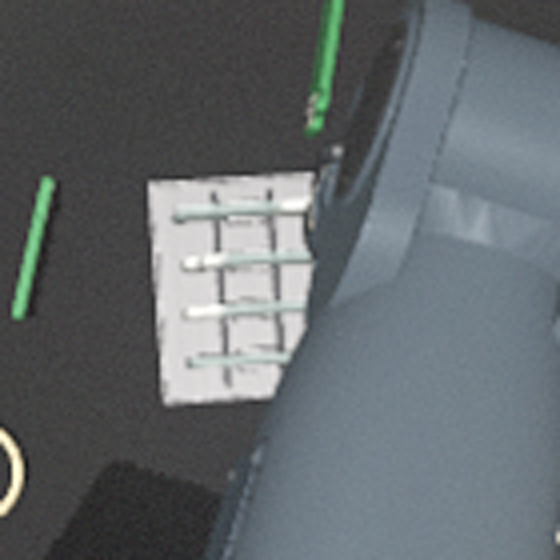

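Call:
servo_tool --steps '[{"delta_rot":[0,0,0],"linear":[0,0,-0.3],"claw":0.36},{"delta_rot":[0,0,0],"linear":[0,0,-0.8],"claw":0.36},{"delta_rot":[0,0,0],"linear":[0,0,-1.2],"claw":0.36},{"delta_rot":[0,0,0],"linear":[0,0,-1.4],"claw":0.36},{"delta_rot":[0,0,0],"linear":[0,0,-1.45],"claw":0.36}]'

```text
time_s: 2.78
ee_pos: [584.3, -194.2, 91.5]
eef_rot: [0.999, 0.039, -0.001, -0.0]
force: [0.0, 0.4, -0.2]
grip_width: 0.366
```

```bash
python3 - <<'E'
from h import *
s=manip.get_state();print(s['ee_pos'],s['force'])
a=manip.snapshot("scene")[:,:,::-1]
c=cv2.resize(a[220:330,220:350],None,fx=6,fy=6,interpolation=cv2.INTER_CUBIC)
R=Ro.from_quat(s['eef_rot'])
# expected finger-tip inner points & plate edge
for X,col in [(s['ee_pos']+R.apply([0,0,17]),(0,0,255)),(s['ee_pos']+R.apply([15,0,15]),(255,0,255)),(s['ee_pos']+R.apply([-15,0,15]),(255,0,255))]:
    q=((proj('scene',X)[0]-[220,220]+.5)*6).astype(int);cv2.circle(c,tuple(q),4,col,-1)
cv2.imwrite("pics/s2.png",c)
E
```

```text
[ 584.2802734  -194.22733119   91.48919851] [ 0.04107338  0.42018297 -0.15243574]
```

View pics/s2.png

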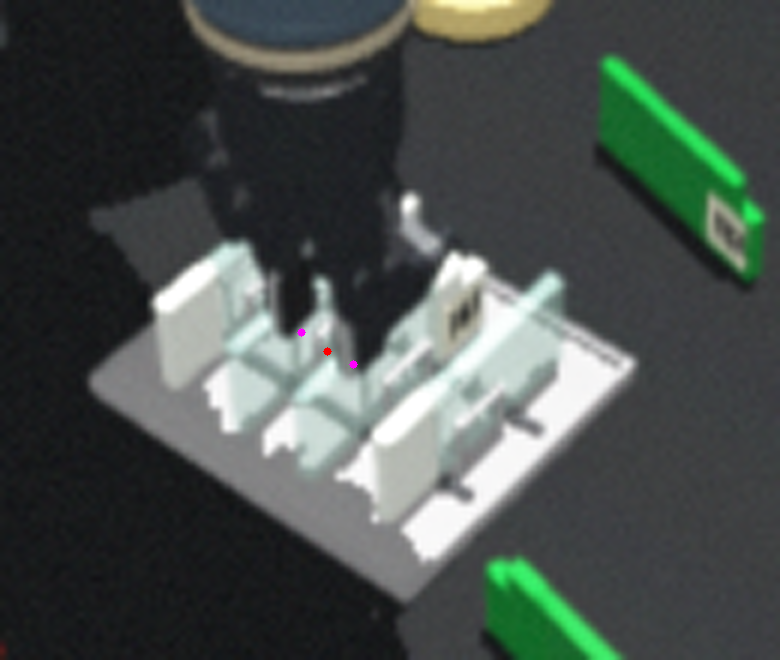

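Call:
servo_tool --steps '[{"delta_rot":[0,0,0],"linear":[0,0,-0.2],"claw":0.36},{"delta_rot":[0,0,0],"linear":[0,0,-0.5],"claw":0.36},{"delta_rot":[0,0,0],"linear":[0,0,-0.8],"claw":0.36},{"delta_rot":[0,0,0],"linear":[0,0,-1.1],"claw":0.36},{"delta_rot":[0,0,0],"linear":[0,0,-1.25],"claw":0.36},{"delta_rot":[0,0,0],"linear":[0,0,-1.25],"claw":0.36}]'

```text
time_s: 3.33
ee_pos: [584.7, -195.1, 41.5]
eef_rot: [0.999, 0.039, -0.001, -0.0]
force: [-0.4, 0.1, -0.1]
grip_width: 0.361
```

```bash
python3 - <<'E'
from h import *
a=manip.snapshot("scene")[:,:,::-1]
c=cv2.resize(a[220:330,220:350],None,fx=6,fy=6,interpolation=cv2.INTER_CUBIC)
cv2.imwrite("pics/s3.png",c)
E
```

```text
(no output)
```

View pics/s3.png

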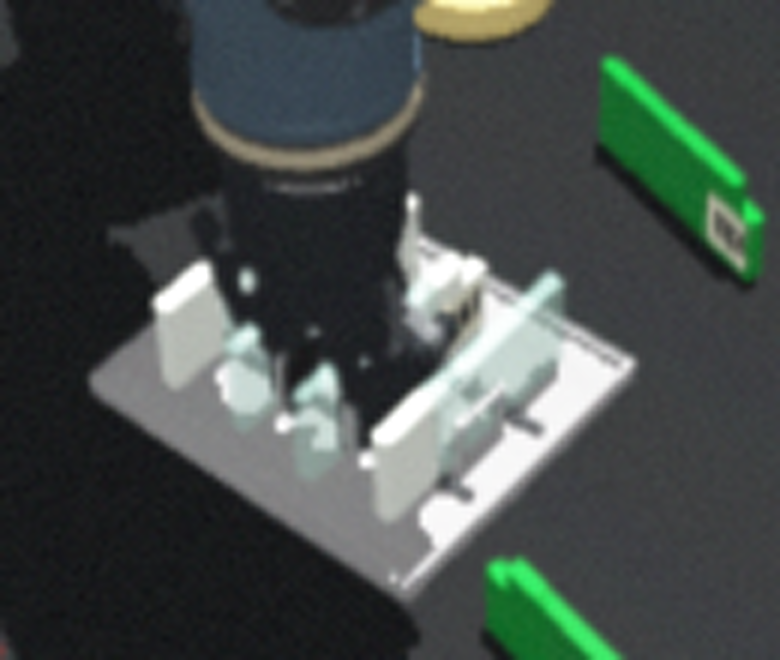

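Fingers straddle the notched plate's clear end, with a finger in each gap and no contact force. Closing.

Call:
servo_tool --steps '[{"delta_rot":[0,0,0],"linear":[0,0,0],"claw":0.2},{"delta_rot":[0,0,0],"linear":[0,0,0],"claw":0.15},{"delta_rot":[0,0,0],"linear":[0,0,0],"claw":0.1},{"delta_rot":[0,0,0],"linear":[0,0,0],"claw":0.05},{"delta_rot":[0,0,0],"linear":[0,0,0],"claw":0},{"delta_rot":[0,0,0],"linear":[0,0,0],"claw":0},{"delta_rot":[0,0,0],"linear":[0,0,0],"claw":0},{"delta_rot":[0,0,0],"linear":[0,0,0],"claw":0}]'

```text
time_s: 4.05
ee_pos: [585.8, -195.5, 43.1]
eef_rot: [0.999, 0.038, 0.001, 0.0]
force: [1.2, 1.0, 6.3]
grip_width: 0.086
```

Call:
servo_tool --steps '[{"delta_rot":[0,0,0],"linear":[0,0,0.1],"claw":0},{"delta_rot":[0,0,0],"linear":[0,0,0.25],"claw":0},{"delta_rot":[0,0,0],"linear":[0,0,0.4],"claw":0},{"delta_rot":[0,0,0],"linear":[0,0,0.6],"claw":0},{"delta_rot":[0,0,0],"linear":[0,0,0.8],"claw":0},{"delta_rot":[0,0,0],"linear":[0,0,1.1],"claw":0},{"delta_rot":[0,0,0],"linear":[0,0,1.4],"claw":0},{"delta_rot":[0,0,0],"linear":[0,0,1.8],"claw":0},{"delta_rot":[0,0,0],"linear":[0,0,2.2],"claw":0},{"delta_rot":[0,0,0],"linear":[0,0,2.6],"claw":0},{"delta_rot":[0,0,0],"linear":[0,0,2.9],"claw":0},{"delta_rot":[0,0,0],"linear":[0,0,3],"claw":0}]'

```text
time_s: 5.05
ee_pos: [585.6, -195.5, 164.4]
eef_rot: [0.999, 0.038, 0.001, 0.0]
force: [1.0, -0.1, -0.9]
grip_width: 0.088
```

```bash
python3 - <<'E'
from h import *
s=manip.get_state();print(s['ee_pos'],s['eef_rot'],s['force'],s['grip_width'])
a=manip.snapshot("scene")[:,:,::-1]
c=cv2.resize(a[200:330,200:350],None,fx=5,fy=5,interpolation=cv2.INTER_CUBIC)
cv2.imwrite("pics/s4.png",c)
E
```

```text
[ 585.63621932 -195.53094442  164.36864557] [9.99258363e-01 3.84925706e-02 9.25273914e-04 4.34835654e-04] [ 0.98041161 -0.1444354  -0.89982774] 0.08764804341071515
```

View pics/s4.png

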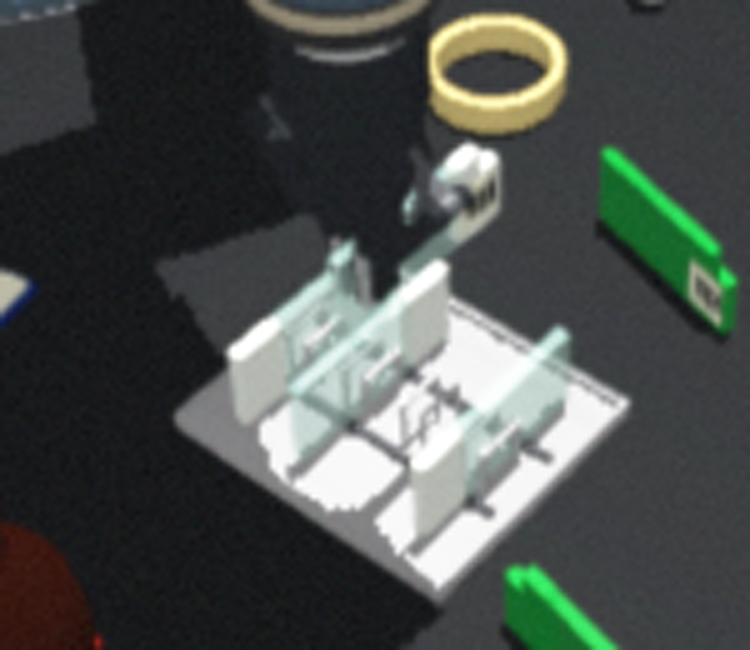

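```bash
python3 - <<'E'
from h import *
R=Ro.from_euler('z',.02)*Ro.from_euler('y',-.785)*Ro.from_euler('z',-.077)
print(R.as_rotvec())
E
```

```text
[ 0.03806251 -0.78417862 -0.05404211]
```

Call:
servo_tool --steps '[{"delta_rot":[0.002,-0.04,-0.003],"linear":[-0.02,0.1,0.3],"claw":0},{"delta_rot":[0.005,-0.1,-0.007],"linear":[-0.08,0.3,0.7],"claw":0},{"delta_rot":[0.009,-0.18,-0.012],"linear":[-0.16,0.65,1.1],"claw":0},{"delta_rot":[0.013,-0.26,-0.018],"linear":[-0.25,1.05,1.5],"claw":0},{"delta_rot":[0.017,-0.34,-0.023],"linear":[-0.35,1.5,1.75],"claw":0},{"delta_rot":[0.02,-0.42,-0.029],"linear":[-0.45,1.95,1.87],"claw":0},{"delta_rot":[0.024,-0.5,-0.034],"linear":[-0.55,2.4,1.87],"claw":0},{"delta_rot":[0.028,-0.58,-0.04],"linear":[-0.65,2.85,1.87],"claw":0},{"delta_rot":[0.032,-0.65,-0.045],"linear":[-0.73,3.25,1.87],"claw":0},{"delta_rot":[0.035,-0.72,-0.05],"linear":[-0.8,3.6,1.87],"claw":0},{"delta_rot":[0.037,-0.76,-0.052],"linear":[-0.85,3.85,1.87],"claw":0},{"delta_rot":[0.038,-0.784,-0.054],"linear":[-0.88,4,1.87],"claw":0}]'

```text
time_s: 6.1
ee_pos: [547.9, -34.2, 235.2]
eef_rot: [0.924, 0.009, 0.382, -0.004]
force: [-0.4, -0.7, -1.3]
grip_width: 0.082
```

```bash
python3 - <<'E'
from h import *
s=manip.get_state();print(s['ee_pos'],s['eef_rot'],s['force'],s['grip_width'],s['joint_positions'].round(2))
a=manip.snapshot("scene")[:,:,::-1]
cv2.imwrite("pics/s5.png",cv2.resize(a[80:330,180:500],None,fx=2.4,fy=2.4,interpolation=cv2.INTER_CUBIC))
E
```

```text
[547.92604222 -34.21734035 235.17320486] [ 0.92391964  0.00937598  0.38244914 -0.00415297] [-0.43464317 -0.72357194 -1.34888765] 0.08243095528242739 [-0.11 -0.25 -0.85  0.19  0.1   1.48]
```

View pics/s5.png

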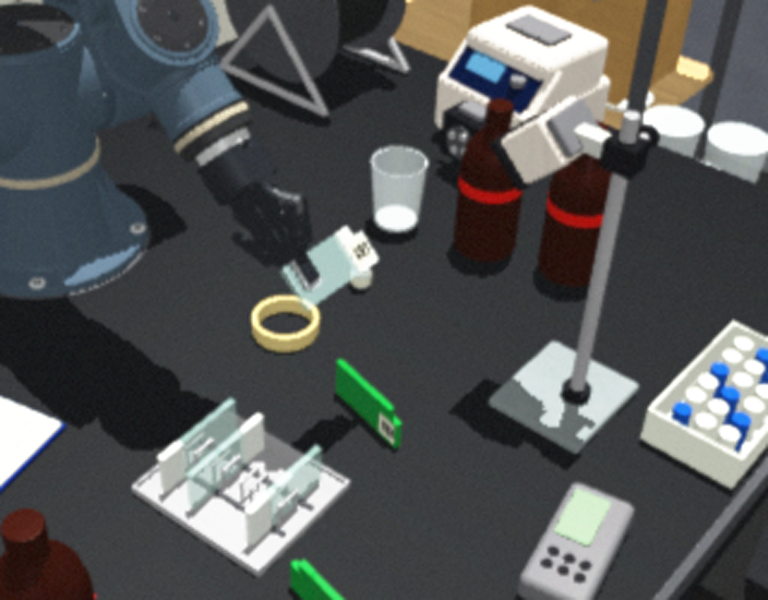

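Call:
servo_tool --steps '[{"delta_rot":[0,0,0],"linear":[0,0.2,0],"claw":0},{"delta_rot":[0,0,0],"linear":[0,0.6,0],"claw":0},{"delta_rot":[0,0,0],"linear":[0,1.1,0],"claw":0},{"delta_rot":[0,0,0],"linear":[0,1.6,0],"claw":0},{"delta_rot":[0,0,0],"linear":[0,2.1,0],"claw":0},{"delta_rot":[0,0,0],"linear":[0,2.6,0],"claw":0},{"delta_rot":[0,0,0],"linear":[0,3.1,0],"claw":0},{"delta_rot":[0,0,0],"linear":[0,3.55,0],"claw":0},{"delta_rot":[0,0,0],"linear":[0,3.95,0],"claw":0},{"delta_rot":[0,0,0],"linear":[0,4.2,0],"claw":0},{"delta_rot":[0,0,0],"linear":[0,4.35,0],"claw":0},{"delta_rot":[0,0,0],"linear":[0,4.4,0],"claw":0}]'

```text
time_s: 7.15
ee_pos: [550.2, 141.6, 236.9]
eef_rot: [0.924, 0.01, 0.382, -0.004]
force: [-0.3, -0.2, -1.8]
grip_width: 0.087
```

Call:
servo_tool --steps '[{"delta_rot":[0,0,0],"linear":[0,0,0],"claw":0},{"delta_rot":[0,0,0],"linear":[0,0,0],"claw":0},{"delta_rot":[0,0,0],"linear":[0,0,0],"claw":0},{"delta_rot":[0,0,0],"linear":[0,0,0],"claw":0},{"delta_rot":[0,0,0],"linear":[0,0,0],"claw":0},{"delta_rot":[0,0,0],"linear":[0,0,0],"claw":0}]'

```text
time_s: 7.65
ee_pos: [550.0, 140.3, 237.2]
eef_rot: [0.924, 0.009, 0.382, -0.004]
force: [-0.3, -0.9, -0.8]
grip_width: 0.084
```

```bash
python3 - <<'E'
from h import *
s=manip.get_state();print(s['ee_pos'],s['eef_rot'],s['force'],s['grip_width'],s['joint_positions'].round(2))
Rt=Ro.from_quat(s['eef_rot']);print(Rt.as_matrix().round(3))
# plate frame in tool: plate y = tool x, plate z=-tool z, plate x = y x z
M=Rt.as_matrix();py=M[:,0];pz=-M[:,2];px=np.cross(py,pz)
org=s['ee_pos']-40*px-32.5*pz
def L(X): X=np.atleast_2d(X);return org+X[:,:1]*px+X[:,1:2]*py+X[:,2:]*pz
print('label est',L([-43,4,20]),py)
out=[(-60,4,0),(60,4,0),(60,4,52),(-46,4,52),(-46,4,38),(-60,4,38)];lab=[(-57,4,5),(-29,4,5),(-29,4,35),(-57,4,35)]
for n,(r0,r1,c0,c1,f) in dict(scene=(80,200,300,460,5),top=(90,250,180,340,3.7)).items():
    a=manip.snapshot(n)[:,:,::-1]
    if n=="scene": cv2.imwrite("pics/s6full.png",a)
    c=np.ascontiguousarray(cv2.resize(a[r0:r1,c0:c1],None,fx=f,fy=f,interpolation=cv2.INTER_CUBIC))
    cv2.imwrite(f"pics/{n}6.png",c)
    for P,col in((out,(0,0,255)),(lab,(255,0,255))):
        cv2.polylines(c,[((proj(n,L(P))-[c0,r0]+.5)*f).astype(int)],True,col,1)
    for q in((558,223,230),(562,223,232)):
        cv2.circle(c,tuple(((proj(n,q)[0]-[c0,r0]+.5)*f).astype(int)),3,(0,255,255),-1)
    cv2.imwrite(f"pics/{n}6o.png",c)
E
```

```text
[550.00180844 140.32703654 237.18156995] [ 0.92392235  0.00899972  0.38245616 -0.00371137] [-0.29048085 -0.94749514 -0.80667833] 0.0837867770723984 [ 0.38 -0.19 -0.8   0.21 -0.25  1.83]
[[ 0.707  0.019  0.707]
 [ 0.014 -1.     0.014]
 [ 0.707  0.    -0.707]]
label est [[560.04821532 223.53824504 231.16372242]] [0.70729257 0.01379122 0.7067864 ]
```

View pics/scene6.png

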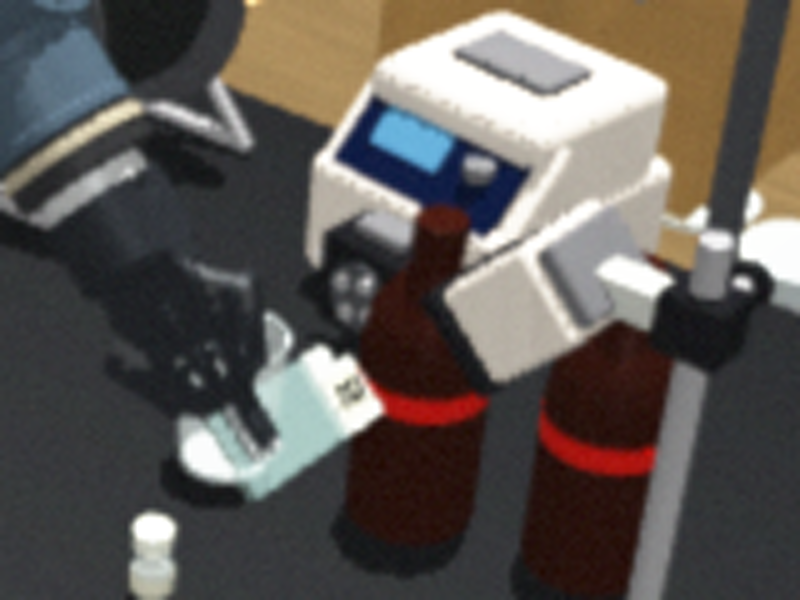

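View pics/scene6o.png

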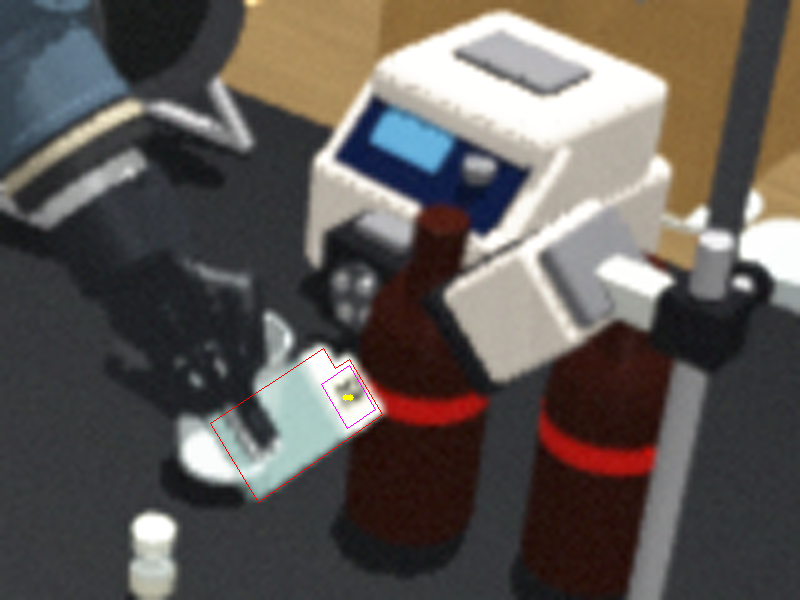

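View pics/top6o.png

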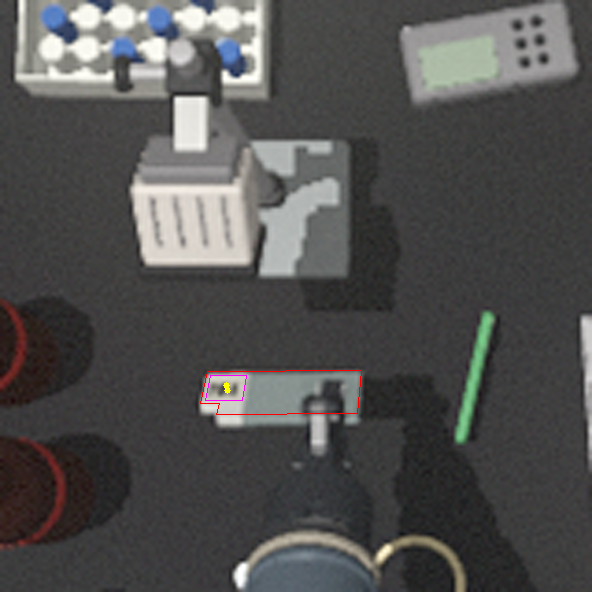

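```bash
python3 - <<'E'
from h import *
s=manip.get_state();print(s['time_s'],s['ee_pos'],np.abs(s['dq']).max(),s['grip_width'])
print(manip.sign_off())
E
```

```text
7.75 [549.98351484 140.50890722 237.16448762] 0.002729431902001437 0.08524603897712717
the job is handed in; nothing more can be done
None
```

I lifted the notched plate by its clear end, straight up out of the rack. I tilted it 45° and slid it sideways in front of the reader, then handed the job in at 7.75 s with the plate still gripped there. `sign_off` reports no verdict, so these are my own last checks.

- **Label position:** by the arm's pose, the label centre is at about (560, 224, 231) mm. I put the reading spot at about (558–562, 223, 230–232) mm, so it should be well inside the 35 mm limit. The label faces up along (0.71, 0.01, 0.71), square to the window.
- **Plate in the pictures:** in the scene picture the plate and label lie on the predicted outline. In the top picture the plate's near edge shows about 3 px outside the outline. I put that down to its 8 mm thick upper edge, which I had not drawn.
- **Steadiness:** the arm was still (joint speeds below 0.003 rad/s) and the grip opening was about 0.085, roughly 7 mm on an 8 mm plate.
- **Other things on the bench:** the plain plates stood in place in the picture taken just before the final slide. I saw nothing else disturbed, and the tool force stayed below about 2 N at the checks after the lift.

**Where measurements disagreed:** my first guess at the reader head, taken from the centre of the stand's base, was about 33 mm off in the overlay, so I fitted the head's edges directly. The front of the black window frame still showed 6–9 mm off that fit, so I aimed between the two. The reading spot is therefore known to about 10 mm.

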